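Set the rack stop to its clip, run the tube rack up to it and read it

TASK

Set the stiff yellow rack stop for the red-capped tubes: nudge it along its rail, slowly, until its black pointer stands within the width of the red clip on the scale, without ever going past that clip. Then slide the red-capped rack along the lane until its nose rests against the stop, leaving the pointer within the red clip, and then press the green read button fully down and let it go. Leave the other things on the bench where they are.

Things in the scene. Friction and masses are not known exactly. Their poses are not given: they have to be found in the camera images.
- station: Fixed grey plate, 640 mm long, with the lane for a tube rack (34 mm wide, floor 12 mm above the bench). Robot-side guide 26 mm high; far side: a square aluminium rail, 42 mm high, centre line at x = 32 mm; then a white scale, 31 mm high, x = 56 to 96 mm. Origin: lane centre line, bench height; y along the lane, from rack to stop (robot's left); x away from the robot. Plate y: -330 to 310 mm.
- rack_stop (a joint): Travel of the rack stop along the rail, in m: 0 with the stop face at y = +225 mm in the station's frame, growing to 0.225 as the stop moves towards the rack (station's -y), so face y = 0.225 - value. Stiff: it takes about 8 N to move and stays where it is left; no spring, no lock.
- stop_face (a point): Middle of the stop's face, a rubber-faced steel plate across the lane (30 mm wide, 15 to 68 mm above the bench) that looks to the station's -y; the rack's nose comes up against it. The stop itself is a yellow saddle on the rail reaching from this face to 60 mm on its +y side, 66 mm high above the bench. Axes as the station's.
- stop_pointer (a point): Tip of the stop's slim black pointer, 4 mm wide, which lies just above the white scale, in line with the stop face (same y in the station's frame). Axes as the station's.
- stop_thumb (a point): Centre of the flat upright thumb plate at the stop's back end, the face to push the stop by towards the rack: 40 mm wide, 43 to 85 mm above the bench, looking to the station's +y, centred over the rail, 60 mm behind the stop face; clear above and behind. Axes as the station's.
- red_clip: Red position clip fixed on the far half of the white scale: a tab 12 mm wide along the lane, 22 mm across, 4 mm thick. Origin: centre of the tab's underside (31 mm above the bench). Axes as the station's; the pointer is within the clip's width when its y in this frame is within 6 mm of 0. The stop always starts on its +y side.
- blue_clip: Blue position clip of the same shape on the same scale, for another kind of rack; fixed. It may lie on either side of the red one.
- red_rack: Black rack with seven red-capped tubes, one rigid piece of about 0.3 kg, standing loose in the lane on the -y side of the stop: 160 mm long, 30 mm wide, rack body 60 mm high, caps' tops 86 mm above its underside, end caps' centres 20 mm inside the end walls. Slides in the lane with 2 to 5 N. Origin: centre of its underside (12 mm above the bench); y along its length to its nose, z up.
- rack_nose (a point): Centre of the rack's nose, the end wall that looks to the stop, 40 mm above the rack's underside.
- rack_tail (a point): Centre of the rack's tail, the flat end wall (30 mm wide, 60 mm high) away from the stop, 45 mm above the rack's underside.
- read_button_top (a point): Top centre of the green read button, 36 mm across, pointing up, on a fixed grey box 75 mm square with a white lid (lid 42 mm above the bench, button's top about 60 mm).
- read_button (a joint): How far the read button is pressed, in m: 0 up, 0.006 fully down (about 5 N); it springs back.
- blue_rack: Bystander: black rack of the same size with blue-capped tubes, standing on the bench to the right; origin at the centre of its underside.
- white_rack: Bystander: black rack of the same size with white-capped tubes, on the bench to the left; origin at the centre of its underside.
- tape_blue: Bystander: violet-blue tape roll lying flat, 66 mm across, 25 mm high; origin at the centre of its underside.
- tape_green: Bystander: green tape roll lying flat, 76 mm across, 19 mm high; origin at the centre of its underside.
- spray: Bystander: white bottle, 72 mm across, 170 mm high, standing; origin at the centre of its underside.
- pen_cup: Bystander: black cup, 76 mm across, 100 mm high, standing; origin at the centre of its underside.
- marker: Bystander: white marker pen with a black cap lying flat, 140 mm long; origin near its middle.
- reader: White bar-code reader on a stand beyond the track, fixed: foot 110 mm across, head up to about 0.25 m above the bench and 100 mm long, pointing at the lane. Keep the arm clear of it. Origin: centre of its foot.
Mind the look-alikes: they are no part of the job. Leave any purple look-alike of the red_rack alone.

How it is judged:
By the outcome, as a careful person would: the job done as asked, in the order asked, and still so for the second after the job is handed in, with the robot touching nothing.
It also fails if it takes over 70 s, if anything falls off the work surface, if the arm or the gripper's body presses on something with over 40 N, if the wrist force passes 120 N, or if a joint passes its speed limit or range.

ROBOT

A 6-joint arm with a two-finger parallel gripper is mounted at the origin on the work surface. World frame = base frame: x ahead of the robot, y to its left, z up, the work surface at z = 0. Lengths are in mm, angles in rad, forces in N, time in s.
With the tool pointing down it reaches from about 300 to 775 mm from the base axis. Payload 14.6 kg.
Tool frame: the origin (TCP) lies on the centre line of the jaws, within the pads' length; the fingertips stand 19 mm ahead of it and the grasp point (between the pads) is the TCP (bot.tip_reach is the distance from the TCP to the fingertips, in mm); z points along the fingers, y is the line along which they close (so a half turn about z gives the same grasp; the last joint's range is limited). The gripper opens to 85 mm and grips with 20 to 120 N. Pads are 22 mm wide; open, the fingers measure 114 mm over their backs; the gripper's body (76 mm by 85 mm) begins 54 mm behind the grasp point. The pads swing forward as they close: fully open they stand 13 mm farther back than shut.
Start: joints at [-1.291, 0.3, 1.521, -0, 1.321, -0.067], TCP at [186.932, -517.248, 250.281] pointing down, gripper open.
Joint ranges: [-3.03, 3.03], [-0.79, 2.21], [0.23, 2.52], [-1.04, 4.18], [0, 3.07], [-2.55, 2.55]. Speed limits (rad/s): [2.22, 2.22, 2.57, 3.14, 3.14, 3.14].

INTERFACE

Orientations are given as a unit quaternion [w, x, y, z].
In Python, from rig import bot gives the robot as it stands. Calls block until the motion is done:
- bot.move_to(position, orientation): joint-space move of the TCP to a pose.
- bot.servo_line(position, attitude=None, speed=150, until_force=None): straight line of the TCP; attitude=None keeps the orientation; speed is the mean speed in mm/s. With until_force (N) it stops when the force on the tool has changed by that much, and returns True; else False.
- bot.move_joints(angles): joint-space move.
- bot.move_gripper(opening, grip_force=None): finger opening in mm; grip_force is the grip in N (None keeps the last); returns when the fingers have stopped.
- bot.dwell(seconds).
- bot.ik(position, orientation): joint angles nearest the present ones, or None.
- bot.read_state(): the state.
- bot.read_camera(name): name is "scene" or "top"; returns a dict with "image" (400x640x3 uint8, blue, green, red), "depth" (400x640 float32, mm along the optical axis (not along the pixel's ray), 0 where there is no reading), "fovy" (degrees; the focal length in pixels is half the picture's height over the tangent of half this angle, whatever the lens; pixels are square), "cx", "cy" (the principal point, pixels), "k1" (the pictures are not rectified: a ray, as slopes to the right and down, at radius r is drawn at 1 + k1 r^2 times it, then the intrinsics apply), "eye" and "attitude" of the camera in the world. Camera axes: x right, y down, z forward; pixel columns grow to the right and rows downward; lengths in mm; the calibration is good to about 2 mm. A picture is of the moment at which its call begins.
A pose or a line that the arm cannot do raises bot.MotionError and nothing moves.
- bot.finish_job(): hands the job in; it is judged then, once.
The state is a dict: "clock": time; "joint_positions": joint angles; "qvel": joint speeds; "effort": joint torques, N m; "ee_pos": TCP position; "tool_rot": TCP orientation; "ft_force": force on the tool from outside, world axes, zero at the start; "moment": the same for the moment, N m; "grip_width": finger opening in mm; "grip_force": force on a finger pad.
Only numpy, scipy, OpenCV 4.12 (cv2) and the standard library are available. Lean on these libraries where they do the work, as an engineer would, in place of code of your own. Each camera call takes 0.05 s, during which the arm holds its last target. There are 200 camera calls.

## Working session

There is one attempt and no reset: what is moved stays moved. The work goes in short steps, each a Python script; the robot and the scene stay as the last script left them, time stands still between calls to the robot, and variables do not carry over. Pictures are saved under pics/ and viewed, at most 10 in all, crops included, and the job is handed in when it is done.

```bash
ls; mkdir -p pics; cat > h.py <<'E'
import numpy as np, cv2
from rig import bot
from scipy.spatial.transform import Rotation as R
def rot(q): return R.from_quat([q[1],q[2],q[3],q[0]]).as_matrix()
def K(c):
    h,w=c['image'].shape[:2]; f=h/2/np.tan(np.radians(c['fovy'])/2)
    return f
def ray(c,uv):
    f=K(c); uv=np.atleast_2d(np.asarray(uv,float))
    d=(uv-[c['cx'],c['cy']])/f; p=d.copy()
    for _ in range(30): p=d/(1+c['k1']*(p**2).sum(1,keepdims=True))
    return np.c_[p,np.ones(len(p))]@rot(c['attitude']).T
def on_z(c,uv,z):
    r=ray(c,uv); e=np.array(c['eye']); return e+r*((z-e[2])/r[:,2])[:,None]
def at_depth(c,uv):
    uv=np.atleast_2d(uv); d=np.array([c['depth'][int(round(v)),int(round(u))] for u,v in uv])
    return np.array(c['eye'])+ray(c,uv)*d[:,None]
def proj(c,P):
    q=(np.atleast_2d(P)-np.array(c['eye']))@rot(c['attitude']); p=q[:,:2]/q[:,2:]
    p=p*(1+c['k1']*(p**2).sum(1,keepdims=True)); return p*K(c)+[c['cx'],c['cy']]
E
python3 - <<'E'
from h import *
import pickle
for n in('top','scene'):
    c=bot.read_camera(n); pickle.dump(c,open(n+'0.pkl','wb')); cv2.imwrite(f'pics/{n}0.png',c['image'])
    print(n,c['fovy'],c['cx'],c['cy'],c['k1'],c['eye'],rot(c['attitude']).round(3).tolist())
print(bot.read_state())
E
```

```text
pics
top 44.260101533967 328.5314233475169 200.08584546270848 0.011993806996243715 [ 363.16064255  -11.41741888 1345.50278403] [[-0.007, -0.991, 0.135], [-1.0, 0.007, 0.001], [-0.002, -0.135, -0.991]]
scene 47.412469864246724 314.7896169724023 195.36306401712642 -0.111586006924114 [1096.08288757  936.06773308  894.18445713] [[-0.853, 0.316, -0.415], [0.522, 0.521, -0.676], [0.003, -0.793, -0.609]]
{'clock': 0.1, 'joint_positions': array([-1.29061576e+00,  3.00403858e-01,  1.52152083e+00, -7.86458881e-06,
        1.32072321e+00, -6.65970096e-02]), 'qvel': array([ 0.0004664 , -0.00157639, -0.00196932,  0.00064889, -0.00130024,
       -0.00142132]), 'effort': array([ 3.05685771e-04, -5.44381571e+01, -3.62372983e+01, -1.17531554e-04,
        3.07498522e-03,  1.11669948e-05]), 'ee_pos': array([ 186.87080574, -517.07236612,  249.78368416]), 'tool_rot': array([-5.24211241e-04,  9.85005480e-01,  1.72522246e-01, -6.00265292e-05]), 'ft_force': array([-0.25508721,  0.21237204,  0.08083931]), 'moment': array([0.00076493, 0.01239951, 0.05125689]), 'grip_force': 0.0, 'grip_width': 85.3477413474827}
```

View pics/top0.png

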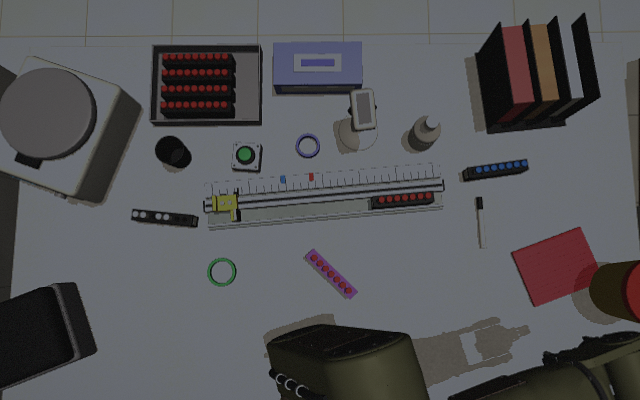

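View pics/scene0.png

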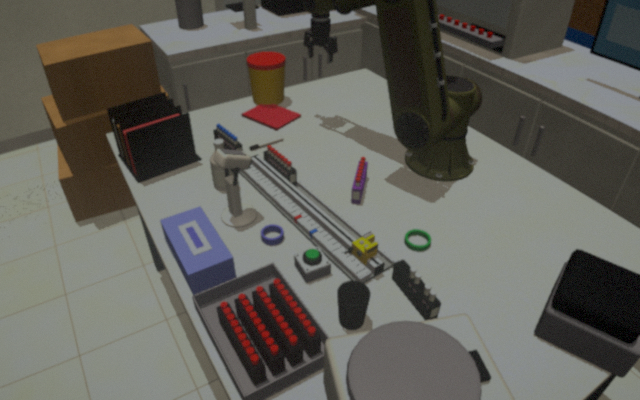

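The top view shows the lane running from (208,228) to (443,208). The yellow stop is at (228,206), the blue clip at (283,179), the red clip at (311,177), and the green button at (245,155).

Candidates for the rack:
- **(402,200):** black body, red caps, standing in the lane. This fits the description.
- **(330,273):** purple body, a look-alike off the lane.
- **(198,85):** four red-capped racks in a tray at the back, not in the lane.

I'll confirm in a crop.

```bash
cat > meas.py <<'E'
from h import *
def blobs(m,amin=4):
    n,l,s,c=cv2.connectedComponentsWithStats(m.astype('uint8'))
    return [(c[i].round(2),s[i].tolist()) for i in range(1,n) if s[i][4]>=amin]
def masks(im):
    H,S,V=[a.astype(int) for a in cv2.split(cv2.cvtColor(im,cv2.COLOR_BGR2HSV))]
    return dict(red=((H<8)|(H>172))&(S>150)&(V>60),blue=(H>98)&(H<118)&(S>130)&(V>60),
      yellow=(H>20)&(H<35)&(S>120)&(V>60),green=(H>50)&(H<80)&(S>120)&(V>60))
E
python3 - <<'E'
from meas import *
import pickle
c=pickle.load(open('top0.pkl','rb')); im=c['image']
cr=im[140:245,190:460]; cv2.imwrite('pics/crop0.png',cv2.convertScaleAbs(cv2.resize(cr,None,fx=2.95,fy=2.95,interpolation=cv2.INTER_CUBIC),alpha=1.5))
for k,m in masks(im).items():
    mm=np.zeros_like(m);mm[140:245,190:460]=m[140:245,190:460]
    print(k)
    for b in blobs(mm): print('  ',b, at_depth(c,b[0]).round(1))
E
```

```text
red
   (array([310.6, 176.4]), [309, 173, 4, 8, 25]) [[606.7  38.7  32.3]]
   (array([420.1 , 195.66]), [418, 193, 6, 6, 29]) [[ 542.6 -244.4   96.3]]
   (array([427.79, 195.04]), [425, 192, 6, 7, 28]) [[ 543.7 -263.7   98.4]]
   (array([396.72, 197.59]), [394, 195, 6, 6, 29]) [[ 538.2 -184.6   94.8]]
   (array([404.4 , 197.17]), [402, 194, 6, 7, 30]) [[ 538.3 -203.3  101.2]]
   (array([412.28, 196.41]), [410, 194, 6, 6, 29]) [[ 541.3 -225.    92.3]]
   (array([381.35, 199.26]), [379, 196, 6, 7, 31]) [[ 533.5 -144.5  100.1]]
   (array([389. , 198.5]), [387, 196, 5, 6, 26]) [[ 535.4 -164.2   99.4]]
blue
   (array([282.5, 179. ]), [281, 176, 4, 7, 28]) [[599.3 114.5  36.8]]
yellow
   (array([227.12, 203.83]), [217, 194, 20, 27, 266]) [[529.3 257.   63.9]]
   (array([213.61, 202.61]), [212, 196, 4, 15, 56]) [[530.3 288.   82.9]]
green
   (array([244.25, 153.72]), [238, 148, 13, 13, 129]) [[663.3 214.   65. ]]
```

View pics/crop0.png

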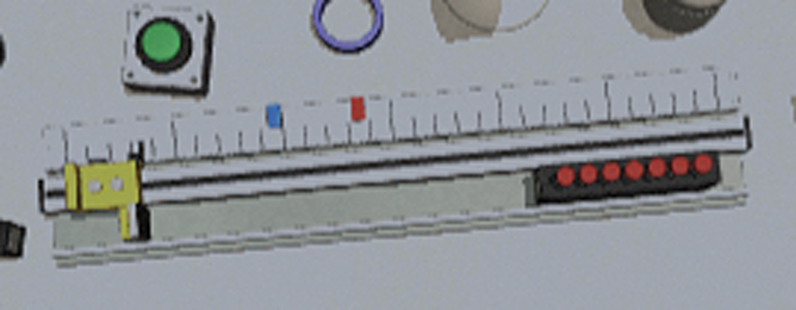

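The crop confirms the black rack with red caps in the lane. The thumb plate is at the stop's left end, at crop (70,187). The pointer is at crop (140,150), which is pixel (237.5,190.8). Next I'll compute the station geometry.

```bash
python3 - <<'E'
from meas import *
import pickle
c=pickle.load(open('top0.pkl','rb')); im=c['image']
caps=np.array([[420.1,195.66],[427.79,195.04],[396.72,197.59],[404.4,197.17],[412.28,196.41],[381.35,199.26],[389,198.5]])
P=on_z(c,caps,98)[:,:2]; m=P.mean(0); u=np.linalg.svd(P-m)[2][0]; u*=np.sign(u[1])
# rail: dark slot line -> yaw check
g=cv2.cvtColor(im,cv2.COLOR_BGR2GRAY)
pts=[]
for col in range(245,370,3):
    r0=int(202-(col-240)*0.0775); s=g[r0-7:r0+8,col].astype(float); k=s.argmin(); pts.append((col,r0-7+k))
Q=on_z(c,np.array(pts),42)[:,:2]; pf=np.polyfit(Q[:,1],Q[:,0],1); res=Q[:,0]-np.polyval(pf,Q[:,1]); k=abs(res)<3; pf=np.polyfit(Q[k,1],Q[k,0],1)
print('u caps',u,'slope',u[0]/u[1],'rail slot slope',pf,k.sum(), 'res',res[k].std())
v=np.array([u[1],-u[0]])
red=on_z(c,[310.6,176.4],35)[0,:2]; blue=on_z(c,[282.5,179],35)[0,:2]
st=lambda p:((p-m)@v,(p-m)@u)
print('rack centre',m,'red',red,st(red),'blue',st(blue),'cap pitch',np.diff(sorted((P-m)@u)))
th=on_z(c,[[213.6,202.6],[212,202.6],[215.5,202.6]],85)[:,:2]; print('thumb',th,[st(t) for t in th])
print('railslot x', (np.array([np.polyval(pf,0),0])-m)@v, 'at y100',(np.array([np.polyval(pf,250),250])-m)@v)
print('pointer',st(on_z(c,[237.5,190.8],33)[0,:2]))
print(g[186:198,228:248])
print('button',on_z(c,[244.25,153.72],60), 'reader head',on_z(c,[[350,92],[358,131],[378,130]],250),at_depth(c,[[365,110],[358,125]]))
print(bot.tip_reach)
s=pickle.load(open('scene0.pkl','rb'))
for n,mk in masks(s['image']).items():
    mm=np.zeros_like(mk);mm[140:290,230:440]=mk[140:290,230:440]
    print(n,[(b[0].tolist(),b[1][4],st(on_z(s,b[0],35)[0,:2])) for b in blobs(mm,6)])
E
```

```text
u caps [-0.08293706  0.99655479] slope -0.08322378020450537 rail slot slope [-8.14856877e-02  5.55014818e+02] 42 res 0.8140450160303992
rack centre [ 538.90377023 -204.14093308] red [606.22854036  38.64371145] (np.float64(87.22866580538405), np.float64(236.36448158664354)) blue (np.float64(86.98027809428012), np.float64(312.6811558676785)) cap pitch [19.77116637 20.13915212 20.29203987 19.68385872 19.92064082 19.6961907 ]
thumb [[530.01874753 287.57774093]
 [530.04947677 291.70992522]
 [529.98225718 282.67056721]] [(np.float64(31.92728759592125), np.float64(490.76149636127013)), (np.float64(32.30062216650667), np.float64(494.8768958032533)), (np.float64(31.48393642048669), np.float64(485.8742552915184))]
railslot x 32.98638951640629 at y100 33.41941561051977
pointer (np.float64(66.07786400809105), np.float64(436.35951452090853))
[[109 110 109 109 110 110 110 111 111 111 111 112 110 101 110 110 110 111
  111 111]
 [111 110 110 110 107 111 101 112 102  91  94 114 113  75 111 110 110 109
  111 110]
 [111 111 110 109 111 110  76 112 101  30  58 114 112  62 113 111 110 109
  109 111]
 [11
[... 1177 characters left out ...]
64(-220.9704142538909), np.float64(161.22978116422945))), ([297.38, 216.88], 8, (np.float64(88.6069220493819), np.float64(241.54409465671614))), ([278.4, 284.4], 80, (np.float64(273.61207333744164), np.float64(427.66051852039675))), ([259.35, 288.06], 17, (np.float64(318.14280245034524), np.float64(410.28464481763604)))]
blue [([312.73, 231.0], 11, (np.float64(88.4931675638451), np.float64(317.63215504704294)))]
yellow [([364.69, 247.27], 379, (np.float64(13.523466787816027), np.float64(453.6107566172871)))]
green [([417.74, 238.87], 120, (np.float64(-127.52884331805916), np.float64(516.0011205047167))), ([311.93, 253.81], 97, (np.float64(143.43738579642618), np.float64(389.6413559602546)))]
```

```bash
cat >> meas.py <<'E'
m=np.array([538.904,-204.141]); u=np.array([-0.0825,0.99659]); u/=np.linalg.norm(u); v=np.array([u[1],-u[0]])
def W(sx,sy,z): p=m+sx*v+sy*u; return np.array([p[0],p[1],z])
def S(p): d=np.asarray(p)[:2]-m; return np.array([d@v,d@u])
def q_down(sgn=1):
    y=np.array([*v,0])*sgn; z=np.array([0,0,-1.]); Rm=np.c_[np.cross(y,z),y,z]
    q=R.from_matrix(Rm).as_quat(); return np.array([q[3],*q[:3]])
def tell(t=''):
    s=bot.read_state(); print(t,'t',round(s['clock'],2),'S',S(s['ee_pos']).round(2),'z',s['ee_pos'][2].round(1),'Fsta',(np.array([v,u])@s['ft_force'][:2]).round(2),s['ft_force'][2].round(2),'grip',round(s['grip_width'],1))
E
python3 - <<'E'
from meas import *
p=W(35,517,81)
for sg in(1,-1):
    for P in (p,W(33,270,81),W(0,-110,70),[664.5,214.8,100]): print(sg,bot.ik(P,q_down(sg)))
E
```

```text
1 [ 4.74539888e-01  6.25158609e-01  1.46706093e+00 -4.44089210e-16
  1.04937312e+00  3.91945927e-01]
1 [ 5.63587338e-02  5.05615810e-01  1.66255177e+00 -4.44089210e-16
  9.73425072e-01 -2.62352278e-02]
1 [-5.78013713e-01  6.68018886e-01  1.42432899e+00 -4.44089210e-16
  1.04924478e+00 -6.60607675e-01]
1 [ 2.60215863e-01  7.69245326e-01  1.17206142e+00 -4.44089210e-16
  1.20028591e+00  1.77621901e-01]
-1 None
-1 None
-1 [-5.78013713e-01  6.68018886e-01  1.42432899e+00 -4.44089210e-16
  1.04924478e+00  2.48098498e+00]
-1 None
```

```bash
python3 - <<'E'
from meas import *
q=q_down(1)
bot.move_gripper(0)
bot.move_to([430,0,300],q)
bot.move_to(W(35,519,200),q); tell('above')
bot.servo_line(W(35,519,81),speed=100); tell('down')
print(bot.servo_line(W(35,490,81),speed=15,until_force=4)); tell('touch')
E
```

```text
above t 4.23 S [ 35.38 517.93] z 200.7 Fsta [0.13 0.75] 0.33 grip 0.0
down t 5.58 S [ 35.33 519.13] z 81.7 Fsta [-0.48 -0.75] 0.05 grip -0.2
True
touch t 6.51 S [ 34.86 508.03] z 80.7 Fsta [0.69 1.19] -0.02 grip -0.1
```

```bash
cat > look.py <<'E'
from meas import *
def look(tag,near):
    c=bot.read_camera('top'); im=c['image']; g=cv2.cvtColor(im,cv2.COLOR_BGR2GRAY).astype(float)
    cv2.imwrite(f'pics/{tag}.png',cv2.convertScaleAbs(cv2.resize(im[140:245,190:460],None,fx=2.95,fy=2.95,interpolation=cv2.INTER_CUBIC),alpha=1.5))
    mk=masks(im)['red']; mk[:140]=0; mk[190:]=0; mk[:,:300]=0; mk[:,325:]=0
    # station-frame rectified strips on the scale plane, 0.5 mm/px
    sy=np.arange(near-40,near+41,0.5); 
    def strip(x0,x1,z):
        G=np.array([[W(x,y,z) for y in sy] for x in np.arange(x0,x1,1.)]); uv=proj(c,G.reshape(-1,3)).astype('f4').reshape(*G.shape[:2],2)
        return cv2.remap(g.astype('f4'),uv[...,0],uv[...,1],cv2.INTER_LINEAR).mean(0)
    r=[S(on_z(c,b[0],35)[0]) for b in blobs(mk)]
    d=strip(62,70,33); w=np.clip(60-d,0,None); ptr=(w*sy).sum()/w.sum() if w.sum()>0 else None
    print(tag,'red',r,'pointer',ptr,'dark span',sy[d<60][[0,-1]] if (d<60).any() else None)
    y=masks(im)['yellow']; print([ (b[0],b[1]) for b in blobs(y[140:245,190:460],20)])
    return c
E
python3 - <<'E'
from look import *
look('a0',266) if 0 else None
print(bot.servo_line(W(35,338,81),speed=25)); tell('pushed'); look('p1',266); tell()
E
```

```text
False
pushed t 13.47 S [ 34.59 338.77] z 80.4 Fsta [1.5  8.51] -6.36 grip 0.0
p1 red [array([ 87.49560273, 236.53428723])] pointer 294.60588773660214 dark span [265.  306.5]
[(array([105.64,  58.58]), [100, 49, 12, 26, 157])]
 t 13.52 S [ 34.57 338.77] z 80.4 Fsta [1.2  8.17] -6.88 grip 0.0
```

View pics/p1.png

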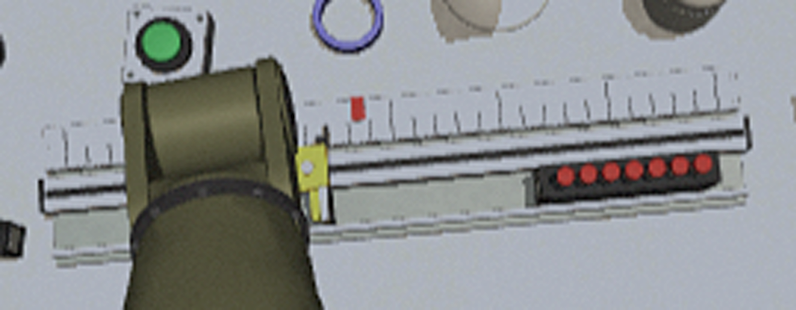

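The pointer is at crop (325,133) and the red clip at (358,109). About 30 mm remains, which agrees with the pushed distance. I'll push 25 mm more and re-measure.

```bash
python3 - <<'E'
from look import *
tell(); print(bot.servo_line(W(35,313,81),speed=12)); tell('pushed')
c=look('p2',242); im=c['image'][160:200,290:330]
cv2.imwrite('pics/p2z.png',cv2.convertScaleAbs(cv2.resize(im,None,fx=12,fy=12,interpolation=cv2.INTER_CUBIC),alpha=1.5))
print(cv2.cvtColor(c['image'],cv2.COLOR_BGR2GRAY)[178:190,300:316])
E
```

```text
t 13.52 S [ 34.57 338.77] z 80.4 Fsta [1.2  8.17] -6.88 grip 0.0
False
pushed t 15.75 S [ 34.58 313.77] z 80.4 Fsta [0.67 8.1 ] -6.05 grip 0.4
p2 red [array([ 87.10713913, 236.51296886])] pointer 264.9714150606675 dark span [240.5 282.5]
[(array([115.91,  58.29]), [111, 48, 10, 26, 139])]
[[ 11  65 123 120 119 120 121 120 122  64  60  61  60  79 121 122]
 [  9  63 124 121 119 119 119 120 123  67  60  63  60  68 122 121]
 [ 16  55 124 120 120 120 119 119 125  83  61  55  77  98 121 102]
 [ 17  25 126 121 120 119 120 112 113  78  66  87 106 121 122  82]
 [ 18   4 125 121 120 119 119 107 102  28  74 124 121 120 123  87]
 [ 17  17 126 122 119 119 122 125  92  30  75 123 120 119 122  83]
 [ 19  18 114 122 119 120 116 118  69  38  67 122 120 120 123  86]
 [ 28   8  94 121 121 122  83  84  47  46  53 122 121 119 121  71]
 [ 35  11  95 124 122 125  39  29  29  30  43 126 122 121 122  83]
 [ 37  10  94 123 110 105  50  32  47  38  47 126 107 114 101  86]
 [ 38  16  92 119  97  93  84  80  91  83  56 101  65  83  47  54]
 [ 40  10 101 113 111 112 113 114 113 115  46  76  75  79  79  78]]
```

View pics/p2z.png

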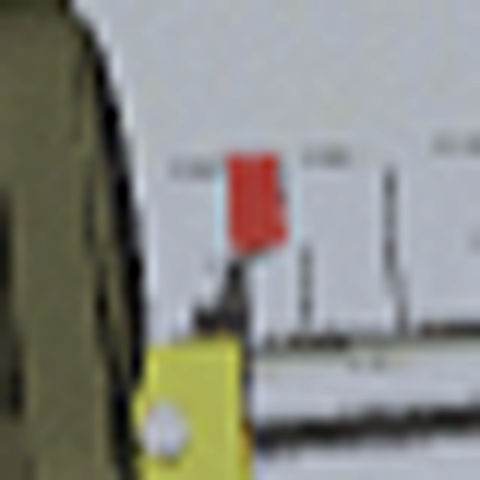

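The pointer is at pixel (309.15,183) and the clip is centred at about (310.6,176), so 5 to 6 mm remain. I'll push 5 mm, back off and verify.

```bash
python3 - <<'E'
from look import *
c=bot.read_camera('top'); print('ptr',S(on_z(c,[309.15,183],33)[0]))
tell(); print(bot.servo_line(W(35,307.7,81),speed=8)); tell('pushed')
bot.servo_line(W(35,335,81),speed=60); bot.servo_line(W(35,345,200),speed=150)
q=q_down(1); bot.move_to([400,60,300],q); bot.move_to([400,-200,300],q); tell()
c=look('p3',236); print(cv2.cvtColor(c['image'],cv2.COLOR_BGR2GRAY)[176:190,300:318])
cv2.imwrite('pics/p3z.png',cv2.convertScaleAbs(cv2.resize(c['image'][160:200,290:330],None,fx=12,fy=12,interpolation=cv2.INTER_CUBIC),alpha=1.5))
E
```

```text
ptr [ 69.77593857 241.89349982]
 t 15.85 S [ 34.56 313.75] z 80.4 Fsta [0.64 7.73] -5.77 grip -0.0
False
pushed t 16.66 S [ 34.58 308.4 ] z 80.4 Fsta [1.54 7.25] -5.19 grip -0.0
 t 20.03 S [-137.57   16.28] z 299.5 Fsta [0.34 0.54] 0.11 grip 0.0
p3 red [array([ 87.10713913, 236.51296886])] pointer 236.45800886911204 dark span [234.5 238.5]
[(array([110.99,  57.02]), [99, 48, 24, 26, 325])]
[[118 117 118 117 117 118 118 119 124  62  59  60  59  69 120 118 119 117]
 [117 117 119 116 117 118 116 119 122  61  59  59  59  81 121 117 116 119]
 [116 118 119 116 119 119 119 119 122  63  59  60  58  79 119 118 119 118]
 [116 118 118 116 118 117 118 118 123  68  57  61  61  67 121 119 118 118]
 [117 118 117 119 117 117 117 117 123  80  61  54  63  98 120 100 120 118]
 [119 118 117 117 117 119 119 109 111 108  93  31  60 122 119  80 119 119]
 [102 120 120 118 118 117 119 105  94 122 119  29  62 121 120  85 119 117]
 [ 68 119 118 118 118 118 119 122  86 122 106  30  62 122 121  81 119 118]
 [ 72 120 118 117 118 117 118 121  65 106  94  40  56 122 121  85 119 119]
 [ 82 110 119 118 119 119 119 123  54  61  65  46  49 123 121  71 120 118]
 [ 84  85 120 118 117 120 120 115  53  30  32  32  39 124 123  82 122 113]
 [ 49  64 121 120 107 108 105  90  62  46  63  52  34 117 101  87 100  81]
 [ 65  87 118 117  97  98  90  90  94  87 102  92  49  84  48  56  39  43]
 [100 110 109 109 109 111 110 112 111 110 112 115  64  77  77  78  77  80]]
```

View pics/p3z.png

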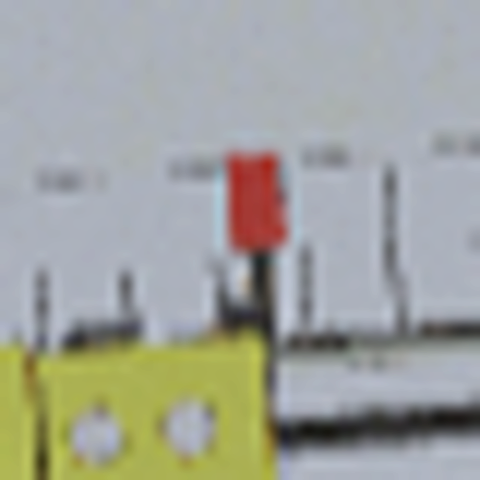

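The pointer is at pixel (311.3,183), directly below the clip (offset about 0 mm). Now the rack.

```bash
python3 - <<'E'
from meas import *
q=q_down(1)
bot.move_to(W(1,-112,200),q); tell('above')
bot.servo_line(W(1,-112,67),speed=100); bot.dwell(.2); tell('down')
print(bot.servo_line(W(1,-80,67),speed=15,until_force=1.5)); tell('touch')
print(bot.servo_line(W(1,-20,67),speed=35,until_force=15)); tell('a')
print(bot.servo_line(W(1,45,67),speed=35,until_force=12)); tell('b')
bot.dwell(.1); tell('b')
E
```

```text
above t 20.94 S [   1.12 -111.22] z 201.0 Fsta [-0.23  0.14] 0.97 grip 0.0
down t 22.62 S [   1.11 -112.09] z 67.4 Fsta [ 0.41 -0.19] -0.16 grip 0.1
False
touch t 24.91 S [  1.02 -80.02] z 67.0 Fsta [-0.19 -1.46] 0.59 grip 0.2
False
a t 26.77 S [  0.98 -20.03] z 67.0 Fsta [0.11 0.31] -0.37 grip -0.2
False
b t 28.78 S [ 1.   44.94] z 67.0 Fsta [-0.12 -0.52] -0.06 grip -0.2
b t 28.88 S [ 1.   44.96] z 67.0 Fsta [-0.   -0.03] -0.98 grip 0.4
```

The wrist shows almost no force, so I'll check that the rack really moved before going on.

```bash
python3 - <<'E'
from look import *
c=look('r1',236); tell()
mk=masks(c['image'])['red']; mk[:185]=0; mk[225:]=0
for b in blobs(mk): print(b[0], S(on_z(c,b[0],98)[0]))
E
```

```text
r1 red [array([ 87.48585955, 236.42643534])] pointer 236.5153108636225 dark span [234.5 238. ]
[(array([110.98,  56.98]), [99, 48, 24, 26, 322])]
 t 28.93 S [ 1.01 44.98] z 67.0 Fsta [-0.17  0.53] -0.82 grip -0.0
[352.2  201.67] [  0.26203085 134.52227266]
[359.97 200.9 ] [  0.45371626 114.53372373]
[365.4 199.4] [  3.06010492 100.31414807]
[328.94 203.9 ] [-1.18400122e-01  1.94305650e+02]
[336.47 203.2 ] [-5.16345444e-02  1.74963098e+02]
[344.48 202.42] [1.10336987e-01 1.54372774e+02]
```

View pics/r1.png

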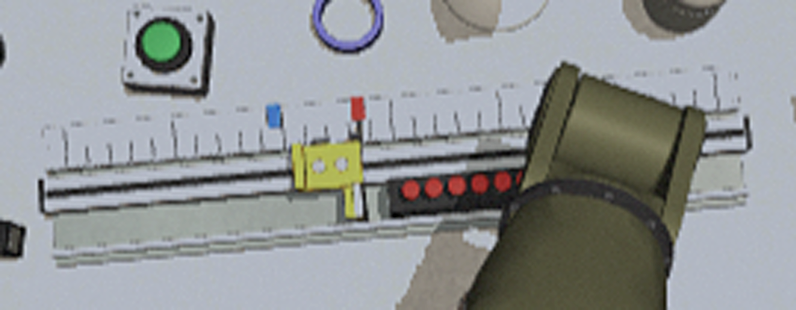

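The rack has moved: its front cap is at pixel (328.9,203.9) and its nose is about 22 mm short of the stop. The pointer is still on the clip. Now the slow final approach with a force stop.

```bash
python3 - <<'E'
from look import *
print(bot.servo_line(W(1,58,67),speed=15,until_force=8)); tell('a')
r=bot.servo_line(W(1,70,67),speed=4,until_force=7); print(r); tell('b')
c=look('r2',236)
mk=masks(c['image'])['red']; mk[:185]=0; mk[225:]=0
for b in blobs(mk): print(b[0], S(on_z(c,b[0],98)[0]))
E
```

```text
False
a t 29.95 S [ 0.97 58.07] z 67.0 Fsta [0.37 0.04] 0.15 grip -0.3
True
b t 31.96 S [ 0.95 66.5 ] z 66.9 Fsta [ 0.51 -0.99] 1.75 grip 0.1
r2 red [array([ 87.10713913, 236.51296886])] pointer 236.504261850403 dark span [234.5 238.5]
[(array([110.86,  57.01]), [99, 48, 24, 26, 329])]
[351.58 201.55] [  0.71285947 136.07211423]
[328.28 203.81] [  0.26437576 195.9658142 ]
[336.1  203.31] [ -0.24906158 175.93152672]
[343.72 202.41] [  0.31073427 156.30638733]
[320.5 204.5] [  0.2807537  215.93705167]
```

```bash
python3 - <<'E'
from look import *
q=q_down(1)
print(bot.servo_line(W(1,69,67),speed=3,until_force=7)); tell('c')
bot.servo_line(W(1,40,67),speed=60); bot.servo_line(W(1,30,200),speed=150)
bot.move_to([400,-150,300],q)
c=look('r3',236); tell()
cv2.imwrite('pics/r3z.png',cv2.convertScaleAbs(cv2.resize(c['image'][165:225,285:385],None,fx=8,fy=8,interpolation=cv2.INTER_CUBIC),alpha=1.5))
mk=masks(c['image'])['red']; mk[:185]=0; mk[225:]=0
for b in blobs(mk): print(b[0], S(on_z(c,b[0],98)[0]))
E
```

```text
True
c t 32.42 S [ 0.72 66.54] z 66.5 Fsta [ 0.29 -1.99] 0.02 grip -0.1
r3 red [array([ 87.48585955, 236.42643534])] pointer 237.0266016418152 dark span [234.5 245.5]
[(array([110.96,  56.92]), [99, 47, 24, 27, 325])]
 t 34.83 S [-133.34   65.23] z 298.9 Fsta [0.27 0.12] 0.57 grip 0.2
[351.52 201.71] [  0.3156153  136.26454701]
[359.35 201.26] [ -0.32860478 116.20439439]
[367.21 200.5 ] [-0.18333073 95.98574456]
[328.28 203.81] [  0.26437576 195.9658142 ]
[336.1 203.2] [3.34107770e-02 1.75905536e+02]
[343.72 202.59] [-1.51577243e-01  1.56349897e+02]
[320.42 204.55] [1.70771759e-01 2.16152037e+02]
```

View pics/r3z.png

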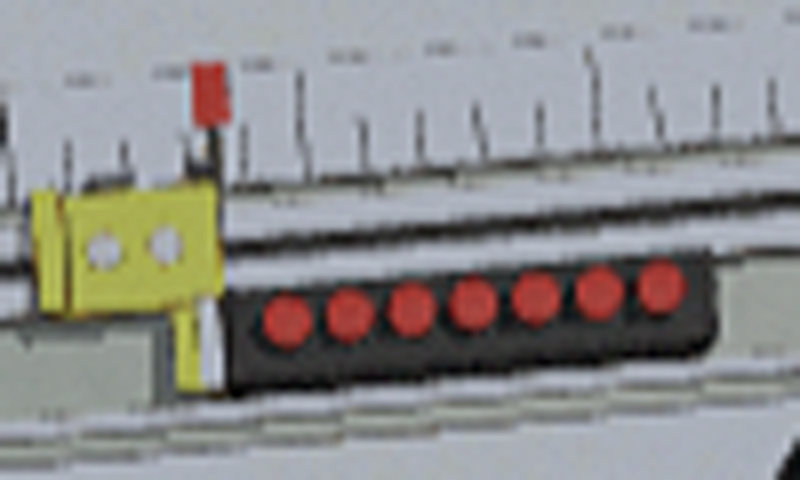

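The nose is seated on the stop: the second nudge moved 0.04 mm before the force tripped. The pointer is on the clip. Now the button.

```bash
python3 - <<'E'
from look import *
q=q_down(1); b=[664.4,214.8]
bot.move_to([450,200,300],q); bot.move_to([*b,150],q)
bot.servo_line([*b,90],speed=80); bot.dwell(.2); tell('over')
print(bot.servo_line([*b,68],speed=12,until_force=14)); tell('pressed'); bot.dwell(.3); tell('held')
E
```

```text
over t 38.28 S [159.82 407.2 ] z 90.6 Fsta [ 0.24 -0.35] 0.29 grip 0.1
True
pressed t 39.42 S [159.72 407.17] z 77.1 Fsta [-1.62 -0.98] 7.26 grip -0.3
held t 39.72 S [159.72 407.16] z 77.1 Fsta [-3.02 -0.77] 7.32 grip -0.2
```

```bash
python3 - <<'E'
from look import *
b=[664.4,214.8]
for i in range(5):
    z=bot.read_state()['ee_pos'][2]
    r=bot.servo_line([*b,z-1.5],speed=5,until_force=15); bot.dwell(.2); print(r); tell()
    if bot.read_state()['ft_force'][2]>18: break
E
```

```text
False
 t 40.23 S [159.83 407.18] z 77.0 Fsta [-6.99 -1.95] 13.15 grip -0.2
False
 t 40.67 S [159.82 407.19] z 77.0 Fsta [-8.31 -1.74] 14.1 grip -0.1
False
 t 41.12 S [159.83 407.19] z 77.0 Fsta [-7.43 -2.34] 14.64 grip 0.2
False
 t 41.58 S [159.83 407.21] z 77.0 Fsta [-7.62 -0.97] 14.19 grip -0.0
False
 t 42.02 S [159.82 407.17] z 76.9 Fsta [-7.96 -1.66] 13.79 grip 0.1
```

The motion has hit a hard stop at tip height 58 mm. I'll release in small steps to measure the button's travel.

```bash
python3 - <<'E'
from look import *
b=[664.4,214.8]
for z in (77,78,79,80,81,82,83,84,85,86):
    bot.servo_line([*b,z],speed=20); bot.dwell(.1)
    s=bot.read_state(); print(round(s['ee_pos'][2],2),s['ft_force'].round(1))
tell()
E
```

```text
77.16 [-1.  -0.6  4.3]
78.04 [ 0.  -0.2  4.5]
79.0 [1.5 0.7 3.8]
79.98 [0.9 0.5 2.4]
80.94 [ 0.7 -0.2  2.3]
81.89 [ 0.6 -1.1  1.9]
82.89 [ 0.1 -0.4  1. ]
83.85 [ 0.5 -0.4  0.1]
85.04 [ 0.1 -0.1 -0.5]
86.02 [0.3 1.3 0.6]
 t 45.52 S [159.62 407.16] z 86.0 Fsta [0.44 1.24] 0.56 grip -0.3
```

The spring acted from about 83 down to 77 mm, so the travel was the full 6 mm and the button has been released. I'll retreat, check once more and hand in.

```bash
python3 - <<'E'
from look import *
b=[664.4,214.8]; q=q_down(1)
bot.servo_line([*b,200],speed=150); bot.move_to([400,200,300],q); bot.move_to([400,-150,300],q)
c=look('f',236); tell()
mk=masks(c['image'])['red']; mk[:185]=0; mk[225:]=0
print([S(on_z(c,x[0],98)[0]).round(1) for x in blobs(mk)])
print(bot.finish_job())
E
```

```text
f red [array([ 87.10713913, 236.51296886])] pointer 237.01236513705848 dark span [234.5 245.5]
[(array([110.9 ,  56.97]), [99, 48, 24, 26, 323])]
 t 48.89 S [-133.53   66.07] z 299.9 Fsta [0.56 0.06] -0.33 grip -0.5
[array([  0.2, 136.2]), array([ -0.6, 116.2]), array([-0.2, 96. ]), array([  0. , 195.9]), array([ -0.2, 175.9]), array([ -0.2, 156.3]), array([2.000e-01, 2.162e+02])]
the job is handed in; nothing more can be done
None
```

I handed the job in at 48.9 s: the pointer measures within about 1 mm of the red clip's centre, the red-capped rack rests against the stop, and the green button was pressed its full 6 mm and released.

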